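Clamp the pad-plate carriage and snap its retaining cap home

TASK

Flip the cam lever fully down towards the robot so that the carriage is clamped where it stands on its rail, then pick up the black snap cap and press it mouth-down over the stud that sticks up through the aluminium pad plate until it clicks past the spring balls and its rim sits flush on the plate's hub. Do not ease off after the click: keep bearing down firmly on the cap and finish like that, still holding it pressed home, without letting go. Leave the jar, the sprayer and the brush stand alone.

Things in the scene. Friction and masses are not known exactly. Their poses are not given: they have to be found in the camera images.
- stud_seat (a point): On the axis of the upright steel stud of the sliding carriage, level with the top of the pad plate's hub (55 mm above the shelf), where the centre of the cap's rim ends up. The stud, 18 mm in diameter, rises 38 mm above here, its last 6 mm tapering to 10 mm; 3 spring balls stick out of it 3 mm, 7 mm above here. z up, y along the rail to the cam lever, x across the rail, away from the robot.
- cap_center (a point): Centre (half-way up) of the loose snap cap: a ribbed black plastic cylinder, 34 mm in diameter, 46 mm tall, 0.04 kg, standing on the shelf left or right in front of the rail, closed top up, mouth down; z up its axis. Bore 20 mm in diameter, 40 mm deep, with a groove for the balls. When home on the hub this point is 23 mm above stud_seat.
- cap: The same cap; origin at the centre of its rim (underside). Pushed down over the stud it slides freely until its rim is 11 mm above the hub and meets the balls; 9 to 14 N takes it past them, then the resistance drops at once (the click) and the rim lands on the hub. Then it comes off only under some 8 N of pull.
- pad_plate: Loose aluminium pad plate on the carriage, the stud through its middle: a disc 75 mm in diameter, 5 mm thick, with a hub 30 mm in diameter that rises 10 mm above the disc. Origin: centre of its underside, 40 mm above the shelf. The cap's rim comes to bear on the hub.
- cam_lever (a joint): Angle of the cam lever, rad: 0 = upright, carriage free; 1.45 = folded down to its stop towards the robot, almost level. From 1.3 on the carriage is clamped. It starts between 0 and 0.3, stiffens as the cam bites (up to 6 N at the tip, pushed square to the lever) and stays where it is left. While free, the carriage slides along the rail under 2 N.
- lever_hinge (a point): Middle of the cam lever's hinge on the carriage, 34 mm above the shelf, 95 mm along the rail from the stud. The hinge line runs along the rail (y of this point); the lever turns about it from upright (z) towards -x; x points across the rail, away from the robot.
- lever_tip (a point): Middle of the cam lever's bar, 66 mm from the hinge, 6 mm short of its free end. Steel bar 16 mm wide (along the rail), 9 mm thick, with a black grip 18 mm wide and 11 mm thick from 49 to 71 mm from the hinge. z points from hinge to tip, x out of its back (away from the robot when upright, up when folded).
- jar_center (a point): Bystander: a small amber glass jar with a white screw lid, about 48 mm in diameter, 52 mm tall, loose, on the other side in front of the rail; this is its centre.
- sprayer: Bystander: blue plastic sprayer bottle with two spray heads back to back, 92 mm in diameter, 217 mm tall, 130 mm across its heads along y, loose; origin at the centre of its base. It stands to the right, about level with the rail.
- brush_stand: Bystander: clear acrylic stand, 75 mm by 170 mm, with three short brushes upright in it, 155 mm tall in all, loose; origin at the centre of its base. It stands to the left, about level with the rail.
There are look-alikes about, which are no part of the job. There is more than one size of the part that bears stud_seat; the job needs the larger. Of the things shaped like the pad_plate, the aluminium one is meant.

How it is judged:
On the way, in this order (a step that is already met when the one before it is completed fails the run):
1. the cam lever is folded down and the carriage clamped, before the cap is on (value of joint cam_lever above 1.3 rad), for 0.2 s.
2. the cap has snapped fully home on the stud and is kept pressed on the hub for a second after the click (z of cap_center in the frame of stud_seat below 0.0255 m and horizontal distance between cap_center and stud_seat below 0.004 m and angle between cap_center's own z axis and vertical below 0.1 rad and contact force between cap and pad_plate above 4 N), for 1 s.
At the end, for the whole second after the job is handed in: Lever beyond 1.3 rad, carriage within 15 mm of its start, plate level; cap home: upright within 0.1 rad, within 4 mm of the stud's axis, rim within 2.5 mm of the hub; fingers still on the cap (over 3 N), cap pressed on the hub with over 4 N (all of step 2 and value of joint cam_lever above 1.3 rad and contact force between the fingers and cap above 3 N and distance of stud_seat from where it was at the start of the episode below 0.015 m and angle between pad_plate's own z axis and vertical below 0.06 rad); the arm keeps its last pose, push and grip.
It fails at once if the carriage is shoved more than 15 mm along its rail (distance of stud_seat from where it was at the start of the episode above 0.015 m).
It fails at once if the jar is knocked (distance of jar_center from where it was at the start of the episode above 0.02 m or angle between jar_center's own z axis and vertical above 0.4 rad).
It fails at once if the sprayer is knocked (distance of sprayer from where it was at the start of the episode above 0.02 m or angle between sprayer's own z axis and vertical above 0.3 rad).
It fails at once if the brush stand is knocked (distance of brush_stand from where it was at the start of the episode above 0.02 m or angle between brush_stand's own z axis and vertical above 0.3 rad).
It also fails if it takes over 62 s, if anything falls off the work surface, if the arm or the gripper's body presses on something with over 40 N, if the wrist force passes 120 N, or if a joint passes its speed limit or range.

ROBOT

A 6-joint arm with a two-finger parallel gripper is mounted at the origin on the work surface. World frame = base frame: x ahead of the robot, y to its left, z up, the work surface at z = 0. Lengths are in m, angles in rad, forces in N, time in s.
With the tool pointing down it reaches from about 0.25 to 0.775 m from the base axis. Payload 4 kg.
Tool frame: the origin (TCP) lies on the centre line of the jaws, within the pads' length; the fingertips stand 22 mm ahead of it and the grasp point (between the pads) lies 3 mm ahead of it; z points along the fingers, y is the line along which they close (so a half turn about z gives the same grasp; the last joint's range is limited). The gripper opens to 85 mm and grips with 20 to 120 N. Pads are 22 mm wide; open, the fingers measure 114 mm over their backs; the gripper's body (76 mm by 85 mm) begins 54 mm behind the grasp point. The pads swing forward as they close: fully open they stand 13 mm farther back than shut.
Start: joints at [-1.221, 0.087, 1.371, -0, 1.684, -0.103], TCP at [0.241, -0.495, 0.253] pointing down, gripper open.
Joint ranges: [-3.1, 3.1], [-0.76, 2.03], [0.27, 2.55], [-1.08, 4.22], [0.17, 2.65], [-2.57, 2.57]. Speed limits (rad/s): [2.79, 2.79, 3.14, 3.14, 3.14, 3.14].

INTERFACE

Orientations are given as a rotation vector (axis times angle).
In Python, from bench import manip gives the robot as it stands. The module is installed in compiled form; this text tells all that it offers.
- The arm moves only by the tool move_arm, never from a script. Its arguments are lists of equal length, an entry for each row: "twist": the turn, a rotation vector about the tool's x, y, z in rad, a list of three; "travel": the shift along the tool's x, y, z in m, a list of three; "jaw": the finger opening in m, from 0 to 0.0854. In form: {"twist": [[wx, wy, wz], ...], "travel": [[dx, dy, dz], ...], "jaw": [jaw, ...]}. A call has 1 to 5 rows; each row is the pose to reach, as a shift and turn from the pose commanded when the call began, along the tool's axes at that moment; what a row does not reach only later rows make up. A row lasts 1/8 s, in which the tool goes at most 62.5 mm and 10.7 degrees, less where a joint would pass 70% of its speed; a pose out of reach is approached as far as the arm can. A call with a gripper value outside its range is refused whole. The fingers move at their own pace and stop on an object; "squeeze" is the grip in N (left out, the last holds). Time passes only in rows, so rows that repeat a pose let the fingers close. It gives the time, the measured TCP pose, the force, the opening and the grip force at its end, in the units of the state.
- manip.read_state(): the state, without advancing time (a new reading comes with each control period).
- manip.capture(name): name is "side" or "top" or "wrist"; returns the picture (400x640x3 uint8, red, green, blue); there is no depth.
- manip.camera_info(name): a dict with "K" (3x3 intrinsics, pixels), "R" (3x3) and "t" (3): a world point X has camera coordinates R X + t. Camera axes: x right, y down, z forward; pixel columns grow to the right and rows downward; lengths in m; the calibration is good to about 2 mm. A picture is of the moment at which its call begins: read the wrist's pose just before it. camera_info takes no time and is no camera call; for the wrist camera it gives the pose at the moment of the call.
- manip.hand_in(): hands the job in; it is judged then, once.
The state is a dict: "t": time; "joint_pos": joint angles; "joint_vel": joint speeds; "joint_torque": joint torques, N m; "position": TCP position; "eef_rot": TCP orientation; "ft_force": force on the tool from outside, world axes, zero at the start; "ft_torque": the same for the moment, N m; "gripper_width": finger opening in m; "grasp_force": force on a finger pad.
Only numpy, scipy, OpenCV 4.12 (cv2) and the standard library are available. Lean on these libraries where they do the work, as an engineer would, in place of code of your own. Each camera call takes 0.05 s, during which the arm holds its last target. There are 200 camera calls.

## Working session

There is one attempt and no reset: what is moved stays moved. The work goes in short steps, Python scripts to look and compute and a tool call to move; the robot and the scene stay as the last step left them, time stands still between calls to the robot, and variables do not carry over. Pictures are saved under pics/ and viewed, at most 10 in all, crops included, and the job is handed in when it is done.

Besides the shell and the picture viewer there is one more tool, called after ">>>" as a command line: name --argument value ..., lists and objects as JSON in quotes. move_arm: Moves the arm, as the interface text tells. Its arguments: {"type":"object","properties":{"twist":{"type":"array"},"travel":{"type":"array"},"jaw":{"type":"array"},"squeeze":{"type":"number"}},"required":["twist","travel","jaw"]}

```bash
mkdir -p pics; cat > h.py <<'E'
import numpy as np, cv2
from bench import manip
from scipy.spatial.transform import Rotation as Ro
def cap(name,fn=None):
    ci=manip.camera_info(name); im=manip.capture(name)
    if fn: cv2.imwrite('pics/'+fn,im[:,:,::-1])
    return im,ci
def ray(ci,u,v):
    K,R,t=[np.array(ci[k]) for k in('K','R','t')]
    d=R.T@np.linalg.solve(K,[u,v,1.]); return -R.T@t,d/np.linalg.norm(d)
def onz(ci,u,v,z):
    o,d=ray(ci,u,v); return o+d*(z-o[2])/d[2]
def tri(*rs):
    A=sum(np.eye(3)-np.outer(d,d) for o,d in rs); b=sum((np.eye(3)-np.outer(d,d))@o for o,d in rs)
    p=np.linalg.solve(A,b); return p,[np.linalg.norm(np.cross(p-o,d)) for o,d in rs]
def proj(ci,X):
    K,R,t=[np.array(ci[k]) for k in('K','R','t')]
    c=K@(R@np.array(X)+t); return c[:2]/c[2]
E
python3 - <<'E'
from h import *
for n in('top','side'):
    im,ci=cap(n,n+'0.png'); np.savez('pics/'+n+'0.npz',im=im,**ci); print(n,np.round(ci['K'],1).tolist(),np.round(ray(ci,320,200),3).tolist())
s=manip.read_state(); print(s['position'],s['eef_rot'],s['ft_force'],s['t'])
a=cv2.imread('pics/top0.png');b=cv2.imread('pics/side0.png')
cv2.imwrite('pics/both.png',np.vstack([a,b])[:, :] if 0 else cv2.resize(np.vstack([a,b]),(480,600)))
E
```

```text
top [[362.0, 0.0, 316.1], [0.0, 362.0, 199.5], [0.0, 0.0, 1.0]] [[0.483, -0.013, 1.101], [0.044, 0.009, -0.999]]
side [[431.3, 0.0, 323.1], [0.0, 431.3, 199.4], [0.0, 0.0, 1.0]] [[0.005, 0.611, 0.84], [0.49, -0.534, -0.689]]
[ 0.24046163 -0.49418713  0.25223592] [-3.05943278e+00 -7.04711298e-01  4.20772475e-04] [ 1.21434546  0.36024632 -0.7458179 ] 0.1
```

View pics/top0.png

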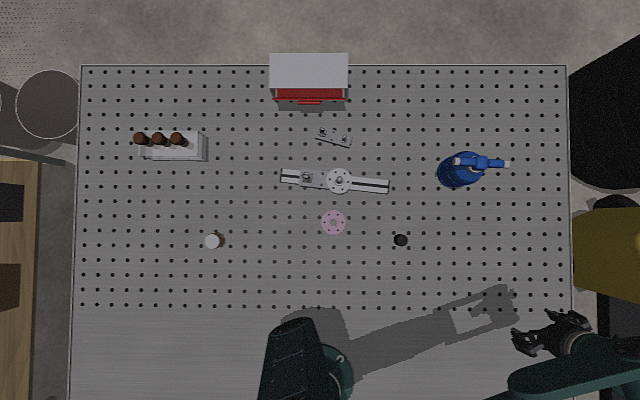

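View pics/side0.png

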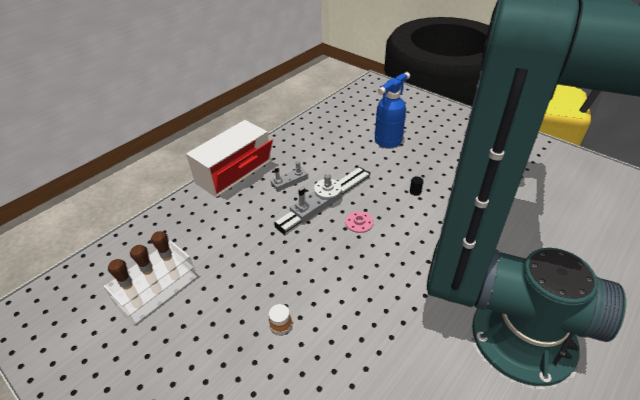

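The top view shows the rail with an aluminium plate and stud at (338,181), and the lever at about (306,177). The cap is at (400,240), the jar at (213,241) and the sprayer at (462,168). Look-alikes are the pink plate at (333,222), which is the wrong material, and the small carriage at (333,135), which is the smaller size. The large aluminium assembly on the rail fits the description, so I'll confirm it in a crop.

```bash
python3 - <<'E'
from h import *
a=cv2.imread('pics/top0.png')[120:250,275:415];b=cv2.imread('pics/side0.png')[150:240,265:435]
A=cv2.resize(a,None,fx=2.2,fy=2.2,interpolation=2); A=cv2.resize(a,(322,299),interpolation=2);B=cv2.resize(b,(765,405)[:2],interpolation=2)
B=cv2.resize(b,(470,249),interpolation=2)
c=np.zeros((300,800,3),np.uint8);c[:299,:322]=A;c[:249,325:795]=B
cv2.imwrite('pics/crop0.png',c)
t=dict(np.load('pics/top0.npz'));s=dict(np.load('pics/side0.npz'))
# cap: dark blob
def blob(m,x0,x1,y0,y1):
    w=np.zeros(m.shape,np.uint8);w[y0:y1,x0:x1]=m[y0:y1,x0:x1]
    n,l,st,ce=cv2.connectedComponentsWithStats(w); i=1+np.argmax(st[1:,4]); return ce[i],st[i]
dk=lambda im:(im.max(2)<50).astype(np.uint8)
ct=blob(dk(t['im']),385,418,226,255);cs=blob(dk(s['im']),405,428,172,200);print(ct,cs)
p=tri(ray(t,*ct[0]),ray(s,*cs[0]));print('cap',p)
print('stud tri',tri(ray(t,338.5,181),ray(s,327,178)))
print('plate50',onz(t,339,181,.06), 'side',onz(s,327,187,.055))
print('lever tip',tri(ray(t,306.5,176),ray(s,302,191)))
E
```

```text
(array([400.12977099, 239.64122137]), array([394, 234,  13,  12, 131], dtype=int32)) (array([415.79679144, 185.54010695]), array([410, 177,  13,  18, 187], dtype=int32))
cap (array([ 0.41609697, -0.24095029,  0.02276056]), [np.float64(0.0009090795962454996), np.float64(0.0009090795962455254)])
stud tri (array([ 0.58406931, -0.05422307,  0.08245668]), [np.float64(0.002707084519613551), np.float64(0.002707084519613402)])
plate50 [ 0.58414956 -0.05828911  0.06      ] side [ 0.58288606 -0.0480926   0.055     ]
lever tip (array([0.59515234, 0.03473293, 0.09122419]), [np.float64(0.0008946992757126975), np.float64(0.000894699275712345)])
```

View pics/crop0.png

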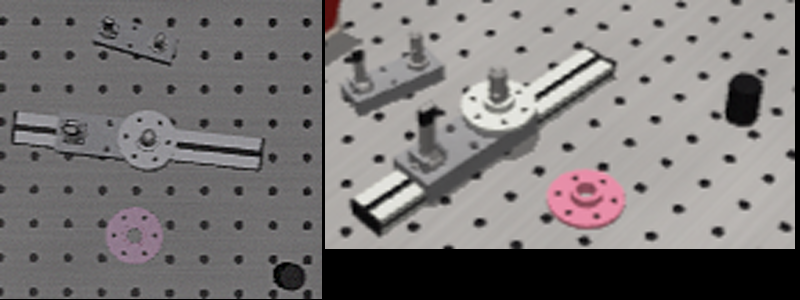

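The crop confirms the large aluminium plate with its stud, and the lever with its black tip on the rail carriage. The cap is at about (0.416,-0.241,0.023), which fits a centre height of 23 mm. Next I'll move over the rail for a closer look.

>>> move_arm --twist '[[0,0,0.15],[0,0,0.3],[0,0,0.45],[0,0,0.55],[0,0,0.55]]' --travel '[[0.05,-0.035,0],[0.1,-0.07,0],[0.15,-0.105,0],[0.2,-0.14,0],[0.25,-0.175,0]]' --jaw '[0.0,0.0,0.0,0.0,0.0]'

```text
t: 0.72
position: [0.3893, -0.2259, 0.2529]
eef_rot: [-3.138, 0.154, 0.0]
ft_force: [0.9, -1.0, -0.9]
gripper_width: 0.0001
grasp_force: 0.0
```

```bash
python3 - <<'E'
from h import *
s=manip.read_state(); p=s['position'];R=Ro.from_rotvec(s['eef_rot']).as_matrix();print(s['t'],p,R.round(3).tolist(),s['gripper_width'])
ci=manip.camera_info('wrist');o,d=ray(ci,320,200);print('cam in tool',R.T@(o-p),R.T@d,ci['K'][0])
print('to view',R.T@(np.array([.5,-.02,.27])-p))
E
```

```text
0.725 [ 0.38929079 -0.22593774  0.25288875] [[0.995, -0.098, -0.0], [-0.098, -0.995, 0.0], [-0.0, -0.0, -1.0]] 9.358787672446024e-05
cam in tool [ 0.08190178  0.00066107 -0.12076083] [-0.31606919 -0.00925196  0.94869103] [326.81943527   0.         322.54496819]
to view [ 0.08997997 -0.21580455 -0.01707853]
```

>>> move_arm --twist '[[0,0,0],[0,0,0],[0,0,0],[0,0,0],[0,0,0]]' --travel '[[0.02,-0.05,0],[0.04,-0.1,0],[0.065,-0.15,0],[0.09,-0.19,0],[0.09,-0.19,0]]' --jaw '[0.0,0.0,0.0,0.0,0.0]'

```text
t: 1.35
position: [0.4977, -0.0449, 0.2523]
eef_rot: [-3.137, 0.145, 0.003]
ft_force: [-1.1, -0.3, -0.7]
gripper_width: -0.0002
grasp_force: 0.0
```

```bash
python3 - <<'E'
from h import *
s=manip.read_state(); print(s['position'])
im,ci=cap('wrist','w1.png');np.savez('pics/w1.npz',im=im,**ci)
for X in([.584,-.056,.093],[.584,-.056,.055],[.5935,.039,.034],[.5935,.037,.1],[.416,-.241,.023]):print(proj(ci,X))
E
```

```text
[ 0.49766687 -0.0449175   0.25230071]
[326.24220179  83.8937839 ]
[325.89306959  84.663615  ]
[227.96262524  84.24329476]
[207.26029091  82.51960092]
[498.05820879 223.22260484]
```

View pics/w1.png

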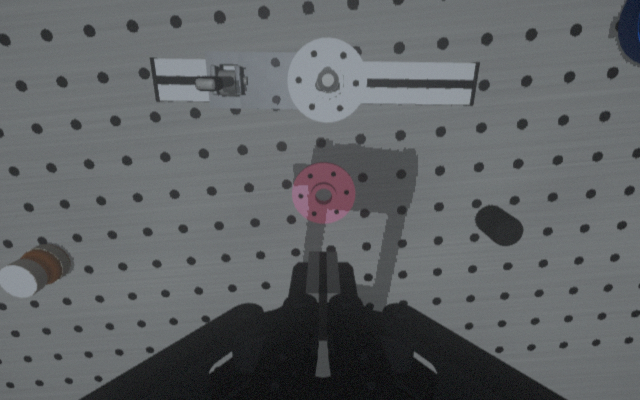

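The wrist view shows the stud at (327,79), the lever grip tip at about (203,84), its hinge at about (235,80), and the cap lying outward at about (500,225). The pink decoy is at (323,194).

```bash
python3 - <<'E'
from h import *
t=dict(np.load('pics/top0.npz'));s=dict(np.load('pics/side0.npz'));w=dict(np.load('pics/w1.npz'))
im=w['im']
g=cv2.cvtColor(im,cv2.COLOR_RGB2GRAY)
# plate: bright disc, fit
m=((g>150)).astype(np.uint8); 
c=cv2.HoughCircles(cv2.medianBlur(g[20:140,260:400],3),cv2.HOUGH_GRADIENT,1,50,param1=100,param2=15,minRadius=34,maxRadius=48);print('disc',c+np.array([260,20,0]) if c is not None else None)
u,v=(c[0,0,:2]+[260,20]); print('plate@45mm',onz(w,u,v,.045))
print('stud top w1',onz(w,327,79,.09))
print('tri side/top/w', tri(ray(s,327,176),ray(w,327,79)),tri(ray(s,327,176),ray(t,338.5,181)))
a,b=onz(w,155,80,.02),onz(w,476,86,.02);d=a-b;print('rail',a,b,np.degrees(np.arctan2(-d[0],d[1])))
print('lever tip side+w',tri(ray(s,302,189),ray(w,203,84)), 'hinge',onz(w,236,80,.034))
# dark rail grip
l=np.percentile(g,[1,5]);print(l)
# cap
n,lab,st,ce=cv2.connectedComponentsWithStats((g[190:260,465:535]<60).astype(np.uint8));i=1+np.argmax(st[1:,4]);print('cap',ce[i]+[465,190],st[i]);
p=ce[i]+[465,190];cs=(415.8,185.5);print(tri(ray(w,*p),ray(s,*cs),ray(t,400.13,239.64)))
cv2.imwrite('pics/z.png',cv2.resize(im[50:115,180:280,::-1],(800,520),interpolation=2))
E
```

```text
disc [[[329.5         79.5         42.70000076]]]
plate@45mm [ 0.58838534 -0.05986904  0.045     ]
stud top w1 [ 0.58771063 -0.05697148  0.09      ]
tri side/top/w (array([ 0.58844904, -0.05650208,  0.08581899]), [np.float64(0.0008083025660352669), np.float64(0.0008083025660353038)]) (array([ 0.58341994, -0.05382177,  0.09012918]), [np.float64(0.0028345378868213224), np.float64(0.002834537886821498)])
rail [0.6048931  0.11572454 0.02      ] [ 0.56917909 -0.20816957  0.02      ] -6.292270092159658
lever tip side+w (array([0.59213043, 0.03911446, 0.10324892]), [np.float64(0.0005373766984028986), np.float64(0.000537376698403013)]) hinge [0.59661317 0.03049202 0.034     ]
[16. 25.]
cap [498.89037855 225.26892744] [  10   16   48   40 1268]
(array([ 0.41540733, -0.24031869,  0.02483792]), [np.float64(0.001221873614520476), np.float64(0.0016543938132238503), np.float64(0.0007184981127290439)])
```

View pics/z.png

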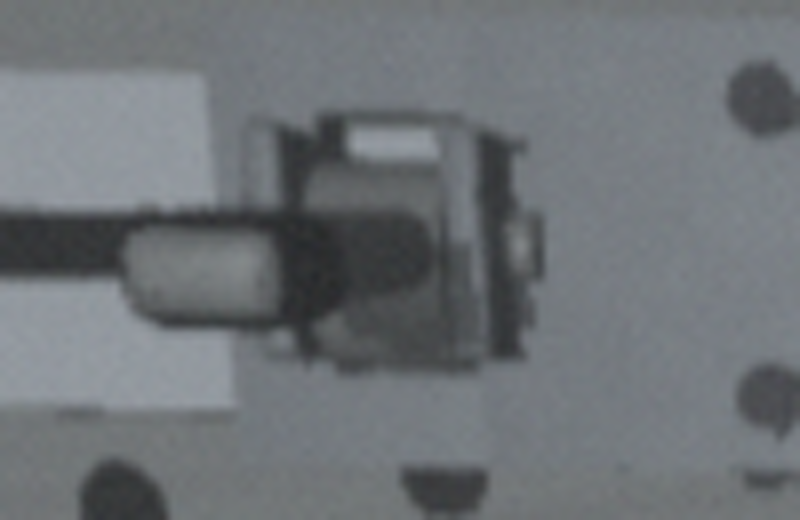

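The stud axis is at about (0.588,-0.057) with its top near 0.09. The lever tip is at about (0.592,0.039,0.103), and r=69 mm from the hinge fits. The rail lies at about -6°, so the next move goes behind the lever.

>>> move_arm --twist '[[0,0,0.018],[0,0,0.018],[0,0,0.018],[0,0,0.018],[0,0,0.018]]' --travel '[[0.05,-0.03,0],[0.1,-0.06,0.02],[0.134,-0.092,0.05],[0.134,-0.092,0.095],[0.134,-0.092,0.14]]' --jaw '[0.0,0.0,0.0,0.0,0.0]'

```text
t: 2.02
position: [0.6391, 0.0297, 0.1115]
eef_rot: [3.135, -0.183, -0.001]
ft_force: [0.4, -0.8, -0.3]
gripper_width: -0.0002
grasp_force: 0.0
```

```bash
python3 - <<'E'
from h import *
s=manip.read_state(); print(s['position'],s['eef_rot'],s['ft_force'])
im,ci=cap('side','s1.png')
cv2.imwrite('pics/s1c.png',cv2.resize(im[130:240,240:400,::-1],(800,550),interpolation=2))
E
```

```text
[0.63907649 0.02970727 0.11153755] [ 3.13547576e+00 -1.82514573e-01 -9.83265059e-04] [ 0.38060717 -0.76954113 -0.31849837]
```

View pics/s1c.png

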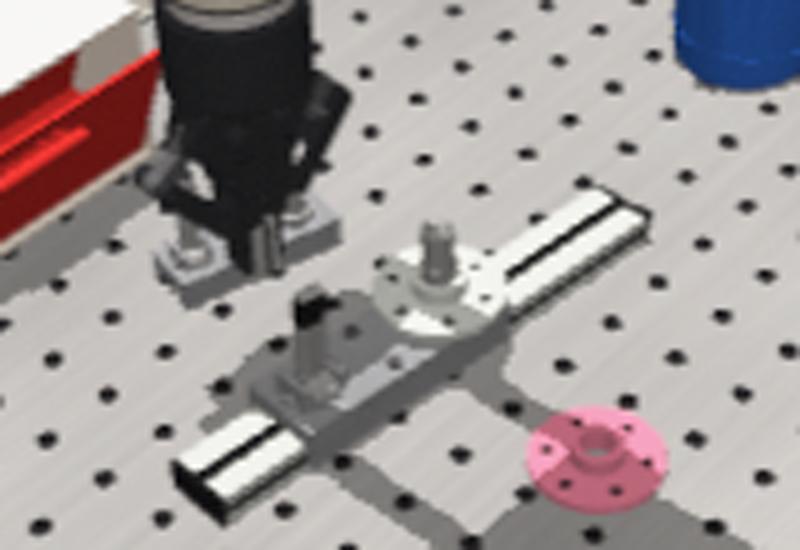

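The gripper stands behind the lever, which is at about (310,340) in the crop. Next I'll push along the lever's arc.

>>> move_arm --twist '[[0,0,0],[0,0,0],[0,0,0],[0,0,0],[0,0,0]]' --travel '[[-0.03,-0.004,-0.002],[-0.04,-0.004,0],[-0.048,-0.004,0],[-0.063,-0.004,0.008],[-0.076,-0.004,0.02]]' --jaw '[0.0,0.0,0.0,0.0,0.0]'

```text
t: 2.7
position: [0.5652, 0.0432, 0.0953]
eef_rot: [3.136, -0.182, 0.007]
ft_force: [1.0, -1.3, 3.5]
gripper_width: 0.0001
grasp_force: 1.6
```

>>> move_arm --twist '[[0,0,0],[0,0,0],[0,0,0],[0,0,0],[0,0,0]]' --travel '[[-0.004,0,0.006],[-0.007,0,0.012],[-0.009,0,0.018],[-0.011,0,0.023],[-0.011,0,0.024]]' --jaw '[0.0,0.0,0.0,0.0,0.0]'

```text
t: 3.32
position: [0.5538, 0.0448, 0.0708]
eef_rot: [3.136, -0.181, 0.002]
ft_force: [-2.0, -0.7, 5.1]
gripper_width: -0.0001
grasp_force: 2.2
```

```bash
python3 - <<'E'
from h import *
s=manip.read_state(); print(s['position'],s['eef_rot'],s['ft_force'])
im,ci=cap('side','s2.png');im2,_=cap('top')
a=cv2.resize(im[130:240,240:400,::-1],(560,385),interpolation=2)
cv2.imwrite('pics/s2c.png',a)
E
```

```text
[0.55380379 0.04479143 0.07076678] [ 3.13628066e+00 -1.81324664e-01  1.92078026e-03] [-1.98728501 -0.73582955  5.11296896]
```

View pics/s2c.png

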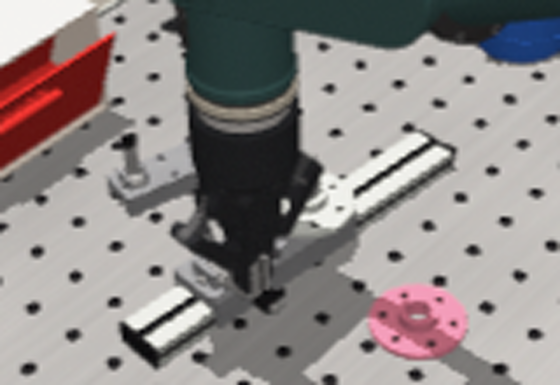

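The lever is folded under the fingertips. I'll press on until the stop shows in the force.

>>> move_arm --twist '[[0,0,0],[0,0,0],[0,0,0],[0,0,0]]' --travel '[[0,0,0.003],[0,0,0.005],[0,0,0.007],[0,0,0.007]]' --jaw '[0.0,0.0,0.0,0.0]'

```text
t: 3.92
position: [0.5534, 0.045, 0.067]
eef_rot: [3.136, -0.181, 0.001]
ft_force: [-10.3, -0.2, 22.3]
gripper_width: -0.0001
grasp_force: 10.4
```

That is the stop, with 22 N showing. I'll retreat up with the jaws open and head for the cap.

>>> move_arm --twist '[[0,0,0],[0,0,0],[0,0,0],[0,0,0],[0,0,0]]' --travel '[[0,0,-0.06],[0,0,-0.12],[-0.03,0.05,-0.14],[-0.06,0.1,-0.14],[-0.09,0.15,-0.14]]' --jaw '[0.0,0.0,0.085,0.085,0.085]'

```text
t: 4.55
position: [0.4459, -0.0949, 0.2027]
eef_rot: [3.136, -0.18, 0.003]
ft_force: [0.1, -1.1, 1.0]
gripper_width: 0.0546
grasp_force: 0.0
```

>>> move_arm --twist '[[0,0,0],[0,0,0],[0,0,0],[0,0,0]]' --travel '[[-0.03,0.05,0],[-0.06,0.1,0],[-0.09,0.15,0],[-0.09,0.15,0]]' --jaw '[0.085,0.085,0.085,0.085]'

```text
t: 5.05
position: [0.3378, -0.2352, 0.2022]
eef_rot: [3.134, -0.193, -0.0]
ft_force: [0.2, 0.1, 1.1]
gripper_width: 0.085
grasp_force: 0.0
```

```bash
cat > m.py <<'E'
from h import *
s=manip.read_state(); p=s['position'];R=Ro.from_rotvec(s['eef_rot']).as_matrix();print(p,s['eef_rot'],s['ft_force'],s['gripper_width'])
def to(X): return (R.T@(np.array(X)-p)).round(4)
E
python3 - <<'E'
from m import *
im,ci=cap('wrist','w2.png');np.savez('pics/w2.npz',im=im,**ci)
e=proj(ci,[.4155,-.2405,.023]).round().astype(int);print('exp',e)
x0,y0=max(0,e[0]-50),max(0,e[1]-50)
g=cv2.cvtColor(im,cv2.COLOR_RGB2GRAY)[y0:y0+100,x0:x0+100]
n,l,st,ce=cv2.connectedComponentsWithStats((g<50).astype(np.uint8));i=1+np.argmax(st[1:,4]);c=ce[i]+[x0,y0];print(c,st[i])
w1=dict(np.load('pics/w1.npz'))
print('z.023',onz(ci,*c,.023),'z.046',onz(ci,*c,.046),tri(ray(ci,*c),ray(w1,498.9,225.3)))
t0=to([.4155,-.2405,.035]);print('go',t0)
# stud again
ps=proj(ci,[.588,-.057,.09]);print('stud px',ps)
im2,c2=cap('top');cv2.imwrite('pics/c3.png',np.hstack([im[::1,:,::-1][:, :440],cv2.resize(im2[150:230,270:342,::-1],(360,400))]))
E
```

```text
[ 0.33783562 -0.23523813  0.20223632] [ 3.13446973e+00 -1.93286706e-01 -1.88744749e-04] [0.22809347 0.14420142 1.08659283] 0.08504807653646294
exp [317  96]
[334.90909091 104.21212121] [62 48  9 21 33]
z.023 [ 0.40673698 -0.25516658  0.023     ] z.046 [ 0.407684   -0.25445181  0.046     ] (array([ 0.40455603, -0.25471009,  0.00183947]), [np.float64(0.0017193157831344194), np.float64(0.001719315783134518)])
go [ 0.0777 -0.0045  0.1672]
stud px [ -67.76411146 -195.19882026]
```

View pics/c3.png

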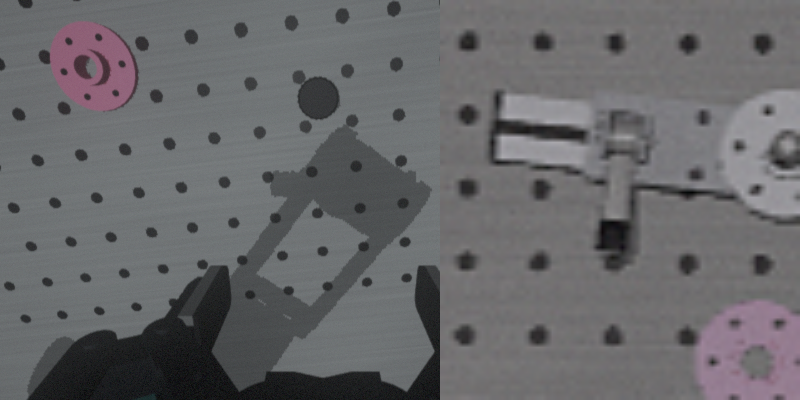

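The right half shows the lever folded down at (612,235). The left half shows the cap at (318,98), within 2 px of where it was expected. I'll descend on it.

>>> move_arm --twist '[[0,0,0],[0,0,0],[0,0,0],[0,0,0],[0,0,0]]' --travel '[[0.05,-0.003,0.01],[0.0765,-0.004,0.06],[0.0765,-0.004,0.11],[0.0765,-0.004,0.15],[0.0765,-0.004,0.167]]' --jaw '[0.085,0.085,0.085,0.085,0.085]'

```text
t: 5.78
position: [0.4159, -0.2344, 0.0324]
eef_rot: [-3.133, 0.176, 0.007]
ft_force: [-0.1, -0.7, 0.7]
gripper_width: 0.0851
grasp_force: 0.0
```

>>> move_arm --twist '[[0,0,0],[0,0,0],[0,0,0],[0,0,0],[0,0,0]]' --travel '[[0,0,0],[0,0,0],[0,0,0],[0,0,0],[0,0,0]]' --jaw '[0.05,0.02,0.02,0.02,0.02]' --squeeze 80

```text
t: 6.4
position: [0.418, -0.2384, 0.0379]
eef_rot: [3.134, -0.181, 0.008]
ft_force: [0.7, 0.8, 6.9]
gripper_width: 0.0324
grasp_force: 79.9
```

The cap is gripped at 32 mm opening with 80 N. I'll lift it and stop short of the stud for a close look.

>>> move_arm --twist '[[0,0,0],[0,0,0],[0,0,0],[0,0,0],[0,0,0]]' --travel '[[0,0,-0.05],[0,-0.02,-0.11],[0.02,-0.06,-0.15],[0.04,-0.11,-0.165],[0.06,-0.16,-0.165]]' --jaw '[0.02,0.02,0.02,0.02,0.02]'

```text
t: 7.02
position: [0.496, -0.0843, 0.2035]
eef_rot: [3.135, -0.183, 0.01]
ft_force: [0.4, -0.5, -0.9]
gripper_width: 0.0323
grasp_force: 79.5
```

>>> move_arm --twist '[[0,0,0],[0,0,0],[0,0,0]]' --travel '[[0.028,-0.04,0],[0.028,-0.04,0],[0.028,-0.04,0]]' --jaw '[0.02,0.02,0.02]'

```text
t: 7.4
position: [0.5264, -0.0488, 0.2003]
eef_rot: [3.136, -0.181, -0.001]
ft_force: [0.4, -1.4, -0.2]
gripper_width: 0.0324
grasp_force: 79.5
```

```bash
python3 - <<'E'
from m import *
w2=dict(np.load('pics/w2.npz'));g=cv2.cvtColor(w2['im'],cv2.COLOR_RGB2GRAY)[70:128,288:348]
c=cv2.HoughCircles(g,cv2.HOUGH_GRADIENT,1,50,param1=80,param2=8,minRadius=15,maxRadius=25)[0,0]+[288,70,0];print('cap w2',c,onz(w2,*c[:2],.046))
im,ci=cap('wrist','w3.png');np.savez('pics/w3.npz',im=im,**ci)
print('stud exp px',proj(ci,[.588,-.057,.093]),proj(ci,[.588,-.057,.055]))
print('cap in hand exp px',proj(ci,p+[0,0,.008]),'R',R.round(3).tolist())
e=proj(ci,[.588,-.057,.075]).astype(int)
x0=max(e[0]-75,0);y0=max(e[1]-60,0)
cv2.imwrite('pics/w3c.png',np.vstack([cv2.resize(im[y0:y0+120,x0:x0+150,::-1],(450,360),interpolation=2)]) if 0 else im[:,:,::-1])
E
```

```text
[ 0.52638964 -0.04884313  0.20029713] [ 3.13571679e+00 -1.80557010e-01 -8.65094541e-04] [ 0.44453329 -1.44439522 -0.23165443] 0.03239809200049154
cap w2 [318.5         97.5         20.79999924] [ 0.41447743 -0.24187853  0.046     ]
stud exp px [323.44380398 121.51638194] [323.35818575 117.22316411]
cap in hand exp px [321.29935935 303.32243877] R [[0.993, -0.115, -0.001], [-0.115, -0.993, -0.001], [-0.001, 0.001, -1.0]]
```

View pics/w3c.png

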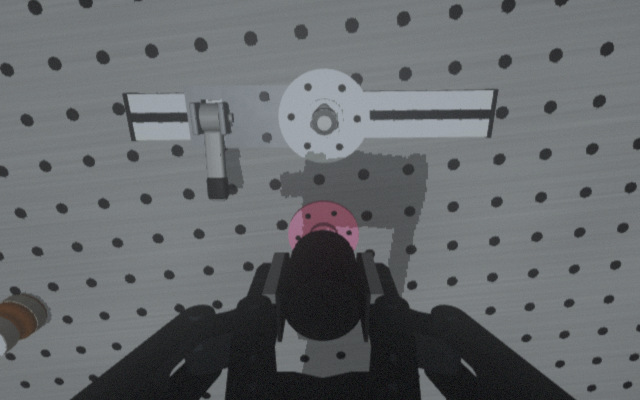

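The stud tip is at (324,123). The held cap spans rows 230 to 340 around column 324, and the lever is down at (218,185). Next is the cap's offset in the hand and the distance to go.

```bash
python3 - <<'E'
from m import *
w=dict(np.load('pics/w3.npz'));g=cv2.cvtColor(w['im'],cv2.COLOR_RGB2GRAY)
print('col324',[(r,int(g[r,324])) for r in range(222,238)],[(r,int(g[r,324])) for r in range(334,346)])
for dx in(-.004,-.002,0,.002):
    print(dx,[proj(w,p+R@np.array(q)).round(1).tolist() for q in([dx+.017,0,.0379],[dx-.017,0,-.008],[dx,0,-.008])])
r=g[250];print('row250 dark cols',np.where(r[290:360]<40)[0][[0,-1]]+290)
S=onz(w,324,123,.093);print('stud',S)
b=g[60:170,270:380];c=cv2.HoughCircles(cv2.medianBlur(b,3),cv2.HOUGH_GRADIENT,1,50,param1=100,param2=15,minRadius=38,maxRadius=52)[0,0]+[270,60,0];print('disc',c,onz(w,*c[:2],.045))
print('tri',tri(ray(w,324,123),ray(dict(np.load('pics/w1.npz')),327,79)))
print('go TCP->stud',to([S[0],S[1],.14]))
E
```

```text
[ 0.52621799 -0.04928542  0.20033198] [ 3.13573463e+00 -1.82290260e-01 -6.23402393e-04] [-0.44043996 -0.69139089 -0.20733367] 0.03228477132262485
col324 [(222, 78), (223, 63), (224, 60), (225, 71), (226, 88), (227, 94), (228, 91), (229, 82), (230, 56), (231, 40), (232, 38), (233, 38), (234, 33), (235, 38), (236, 35), (237, 35)] [(334, 19), (335, 22), (336, 32), (337, 26), (338, 25), (339, 29), (340, 42), (341, 69), (342, 82), (343, 81), (344, 82), (345, 82)]
-0.004 [[322.6, 229.1], [322.4, 345.2], [322.4, 311.9]]
-0.002 [[322.6, 225.6], [322.4, 341.4], [322.4, 307.8]]
0 [[322.6, 222.1], [322.4, 337.6], [322.4, 303.6]]
0.002 [[322.6, 218.5], [322.4, 333.7], [322.4, 299.4]]
row250 dark cols [294 351]
stud [ 0.58697811 -0.05726396  0.093     ]
disc [324.5        115.5         46.79999924] [ 0.58851011 -0.05801467  0.045     ]
tri (array([ 0.58744608, -0.05708304,  0.0977393 ]), [np.float64(0.00021708177733468042), np.float64(0.00021708177733470788)])
go TCP->stud [0.0613 0.0008 0.0603]
```

The cap sits 3 mm towards -x in the hand. I'll go over the stud, then ease down.

>>> move_arm --twist '[[0,0,0],[0,0,0],[0,0,0],[0,0,0],[0,0,0]]' --travel '[[0.04,0.001,0.01],[0.065,0.001,0.03],[0.065,0.001,0.055],[0.065,0.001,0.06],[0.065,0.001,0.065]]' --jaw '[0.02,0.02,0.02,0.02,0.02]' --squeeze 110

```text
t: 8.07
position: [0.5911, -0.0579, 0.136]
eef_rot: [3.136, -0.183, 0.002]
ft_force: [0.2, 0.4, 0.7]
gripper_width: 0.0319
grasp_force: 109.1
```

>>> move_arm --twist '[[0,0,0],[0,0,0],[0,0,0],[0,0,0],[0,0,0]]' --travel '[[0,0,0.004],[0,0,0.008],[0,0,0.012],[0,0,0.016],[0,0,0.016]]' --jaw '[0.02,0.02,0.02,0.02,0.02]'

```text
t: 8.7
position: [0.591, -0.0569, 0.1188]
eef_rot: [-3.136, 0.181, 0.001]
ft_force: [-0.1, 0.6, -1.0]
gripper_width: 0.0322
grasp_force: 109.1
```

There is no force and the rim is already 12 mm below the stud top, so the cap is on the stud. I'll continue down.

>>> move_arm --twist '[[0,0,0],[0,0,0],[0,0,0],[0,0,0],[0,0,0]]' --travel '[[0,0,0.004],[0,0,0.008],[0,0,0.012],[0,0,0.014],[0,0,0.016]]' --jaw '[0.02,0.02,0.02,0.02,0.02]'

```text
t: 9.32
position: [0.5912, -0.0572, 0.1034]
eef_rot: [3.136, -0.181, -0.0]
ft_force: [-0.6, -0.3, 3.4]
gripper_width: 0.0321
grasp_force: 109.3
```

The balls are met at the expected height. Now I'll press through the click.

>>> move_arm --twist '[[0,0,0],[0,0,0],[0,0,0],[0,0,0],[0,0,0]]' --travel '[[0,0,0.003],[0,0,0.006],[0,0,0.009],[0,0,0.012],[0,0,0.013]]' --jaw '[0.02,0.02,0.02,0.02,0.02]'

```text
t: 9.95
position: [0.5915, -0.0573, 0.0929]
eef_rot: [3.136, -0.181, 0.002]
ft_force: [-5.8, -0.9, 14.0]
gripper_width: 0.0317
grasp_force: 111.1
```

>>> move_arm --twist '[[0,0,0],[0,0,0],[0,0,0],[0,0,0],[0,0,0]]' --travel '[[-0.001,0,0.002],[-0.001,0,0.003],[-0.001,0,0.003],[-0.001,0,0.003],[-0.001,0,0.003]]' --jaw '[0.02,0.02,0.02,0.02,0.02]'

```text
t: 10.58
position: [0.5915, -0.0573, 0.0929]
eef_rot: [3.135, -0.181, 0.007]
ft_force: [-6.7, -0.3, 20.8]
gripper_width: 0.032
grasp_force: 111.8
```

>>> move_arm --twist '[[0,0,0],[0,0,0],[0,0,0],[0,0,0],[0,0,0]]' --travel '[[0,0,0],[0,0,0],[0,0,0],[0,0,0],[0,0,0]]' --jaw '[0.02,0.02,0.02,0.02,0.02]'

```text
t: 11.2
position: [0.5915, -0.0573, 0.0929]
eef_rot: [3.135, -0.181, 0.007]
ft_force: [-8.2, -0.5, 20.0]
gripper_width: 0.0321
grasp_force: 111.8
```

>>> move_arm --twist '[[0,0,0],[0,0,0],[0,0,0],[0,0,0],[0,0,0]]' --travel '[[0,0,0],[0,0,0],[0,0,0],[0,0,0],[0,0,0]]' --jaw '[0.02,0.02,0.02,0.02,0.02]'

```text
t: 11.82
position: [0.5915, -0.0573, 0.0929]
eef_rot: [3.135, -0.181, 0.008]
ft_force: [-6.8, 0.1, 20.1]
gripper_width: 0.032
grasp_force: 111.8
```

```bash
python3 - <<'E'
from h import *
im,ci=cap('side');im2,_=cap('wrist')
cv2.imwrite('pics/f.png',np.hstack([cv2.resize(im[110:230,250:400,::-1],(400,320),interpolation=2),cv2.resize(im2[160:400,170:470,::-1],(400,320))]))
E
```

```text
(no output)
```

View pics/f.png

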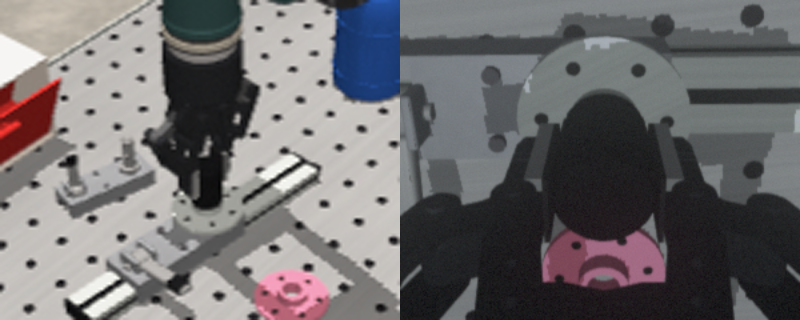

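The cap sits on the plate at (207,190), the lever is down at (165,275), and the push is a steady 20 N at the predicted height. I'm handing it in.

```bash
python3 -c "
from bench import manip
print(manip.hand_in())"
```

```text
the job is handed in; nothing more can be done
None
```

I folded the cam lever down to its stop and pressed the cap home on the stud; at hand-in it was still gripped and pressed down with about 20 N (no verdict was shown).

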